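Load a coil spring to 60 N in the bench spring tester and hold it

ROBOT

A 7-joint arm with a two-finger parallel gripper is mounted at the origin on a cart in front of the work surface, level with it; the furniture and walls round the work are solid. World frame = base frame: x ahead of the robot, y to its left, z up, the work surface at z = 0. Lengths are in m, angles in rad, forces in N, time in s.
With the tool pointing down it reaches from about 0.35 to 0.9 m from the base axis. Payload 19.9 kg.
Tool frame: the origin (TCP) lies midway between the tips of the shut fingers; the grasp point (between the pads) lies 19 mm behind it; z points along the fingers, y is the line along which they close (so a half turn about z gives the same grasp; the last joint's range is limited). The gripper opens to 94 mm and grips with 3 to 60 N. Pads are 16 mm wide; open, the fingers measure 119 mm over their backs; the gripper's body (75 mm by 177 mm) begins 78 mm behind the grasp point.
Start: joints at [1.206, 0.417, -0.01, 1.614, 0.005, 1.111, -0.053], TCP at [0.199, -0.593, 0.205] pointing down, gripper open.
Joint ranges: [-2.81, 2.81], [-0.39, 2.02], [-1.27, 1.25], [0.06, 2.57], [-1.19, 4.33], [0.19, 2], [-2.82, 2.82]. Speed limits (rad/s): [1.89, 1.89, 2.39, 2.39, 3.01, 3.01, 3.01].

INTERFACE

Orientations are given as a unit quaternion [w, x, y, z].
In Python, from plant import status, cams, order gives the robot as it stands. The module is installed in compiled form; this text tells all that it offers.
- The arm moves only by the tool move_arm, never from a script. Its argument "steps" is a list that holds one entry, the list of rows, each a list of 4 numbers: the shift along the world's x, y, z in mm, then the turn about the world's z in degrees. In form: [[[x, y, z, turn], ...]]. A call has exactly 10 rows; each row is the pose to reach, as a shift and turn from the pose commanded when the call began; what a row does not reach only later rows make up. A row lasts 1/12 s, in which the tool goes at most 41.7 mm and 7.16 degrees, less where a joint would pass 70% of its speed; a pose out of reach is approached as far as the arm can. A call with a gripper value outside its range is refused whole. "fingers" is the opening, from 0 (shut) to 1 (fully open), set as the call begins (left out, the last holds). The fingers move at their own pace and stop on an object; the grip force is fixed at half the most. Time passes only in rows, so rows that repeat a pose let the fingers close, or fill a call up. It gives the time, the measured TCP pose, the force, the opening and the grip force at its end, in the units of the state.
- status.get_obs(): the state, without advancing time (a new reading comes with each control period).
- cams.capture(name): name is "scene" or "top" or "wrist"; returns the picture (480x640x3 uint8, blue, green, red); there is no depth.
- cams.camera_model(name): a dict with "K" (3x3 intrinsics, pixels), "R" (3x3) and "t" (3): a world point X has camera coordinates R X + t. Camera axes: x right, y down, z forward; pixel columns grow to the right and rows downward; lengths in m; the calibration is good to about 2 mm. A picture is of the moment at which its call begins: read the wrist's pose just before it. camera_model takes no time and is no camera call; for the wrist camera it gives the pose at the moment of the call.
- order.sign_off(): hands the job in; it is judged then, once.
The state is a dict: "clock": time; "joint_positions": joint angles; "dq": joint speeds; "effort": joint torques, N m; "tool_pos": TCP position; "tool_rot": TCP orientation; "force": force on the tool from outside, world axes, zero at the start; "moment": the same for the moment, N m; "gripper_width": finger opening in m; "grasp_force": force on a finger pad.
Only numpy, scipy, OpenCV 4.12 (cv2) and the standard library are available. Lean on these libraries where they do the work, as an engineer would, in place of code of your own. Each camera call takes 0.05 s, during which the arm holds its last target. There are 200 camera calls.

TASK

Load the coil spring that stands in the bench spring tester to 60 N for measuring. With the lever still up, first turn the knurled knob in the middle of the round dial until the fork of the set hand straddles the sixth long mark after zero (60 N); then press the lever down by its crossbar until the thin needle stands in that fork, never letting it run past the seventh long mark (70 N). Finish while still holding the lever down there, with the set hand still at its mark, and leave the loose things round the tester where they are.

Things in the scene. Friction and masses are not known exactly. Their poses are not given: they have to be found in the camera images.
- tester: Bench spring tester, fixed to the worktop: grey base 200 x 330 mm, 40 mm high; origin at the centre of its underside, x to its back, y to its left seen from the robot. On the right a 38 mm column (x 62, y -75, top z 312 mm) carries a head (x -35 to 93, y -106 to -44, z 190 to 275 mm) with an upright ram (x 0, y -75, top z 315 mm) over the coil spring under test. Dial: see knob_mid.
- set_hand (a joint): Angle of the set hand and its knob about the dial's upright axis, rad, growing clockwise seen from above: 0 to 4.712 for 0 to 100 N, so the sixth long mark (60 N) is 2.827. It stays where it is left (friction 0.04 N m). The set hand is a broad dark steel hand under the glass that ends in an open fork, 9 mm wide inside.
- knob_mid (a point): Centre of the set hand's knob: an upright round knurled steel cylinder, 31 mm in diameter, from 10 mm above to 13 mm below this point, 3 mm clear of the dial's glass; grip it from above at any angle. A pale line on top points along the set hand. The dial lies face up on the left of the base: 140 mm in diameter, axis at tester x -25, y 90 mm, rim z 54, glass z 52 mm.
- fork (a point): Middle of the fork of the set hand, 51 mm from the dial's axis, under the glass.
- mark_60 (a point): The sixth long mark after zero (60 N), on the dial face 51 mm from the dial's axis. The dial has 11 long marks (0, 10 .. 100 N) with a short one between each two, over 270 degrees clockwise; zero is at the front left (toward tester -x +y), 50 N points to tester +x, the gap faces the front (-x).
- needle (a joint): Angle of the thin black needle under the glass, rad, on the same scale as the set hand: it shows the load on the spring; 0 with the lever up, 60 N is 2.827, 70 N is 3.299. It is geared to the lever: needle angle = 3.534 x lever angle. The lever springs back up when let go.
- needle_tip (a point): Point near the tip of the needle, 51 mm from the dial's axis.
- lever: Lever on the head's right side; origin on its hinge (tester x 22, y -118, z 225 mm), an axis along tester y. Its rod runs to the front and, when up, rises 25 degrees (grip at x -146, y -124, z 303 mm); 60 N is 0.80 rad (46 degrees) further down (grip at x -151, z 159 mm). It pushes back harder as it goes, about 9 N at the grip at 60 N; end stop at 1.3 rad.
- lever_grip (a point): Middle of the crossbar grip at the lever's end: a level black plastic bar, 24 mm in diameter and 90 mm long, along the tester's y axis, 185 mm from the hinge. Its highest line lies 12 mm above this point.
- spring_a: Loose coil spring standing left of the tester, 31 mm in diameter and 75 mm high; origin at the centre of its foot. To be left alone.
- spring_b: A second loose spring like it, beside the first. To be left alone.
- caliper: Loose caliper lying in front of the tester, 78 x 235 x 16 mm, long along its y; origin at the centre of its underside. To be left alone.

How it is judged:
By the outcome, as a careful person would: the job done as asked, in the order asked, and still so for the second after the job is handed in, while the arm keeps its last pose, push and grip.
It also fails if it takes over 72 s, if anything falls off the work surface, if the arm or the gripper's body presses on something with over 40 N, if the wrist force passes 120 N, or if a joint passes its speed limit or range.

## Working session

There is one attempt and no reset: what is moved stays moved. The work goes in short steps, Python scripts to look and compute and a tool call to move; the robot and the scene stay as the last step left them, time stands still between calls to the robot, and variables do not carry over. Pictures are saved under pics/ and viewed, at most 10 in all, crops included, and the job is handed in when it is done.

Besides the shell and the picture viewer there is one more tool, called after "Request:" as name(argument=value, ...), one argument or row to a line, values as JSON. move_arm: Moves the arm, as the interface text tells. Its arguments: {"type":"object","properties":{"steps":{"type":"array"},"fingers":{"type":"number"}},"required":["steps"]}

```bash
mkdir -p pics; python3 - <<'E'
from plant import status,cams
import cv2,numpy as np
o=status.get_obs();print({k:np.round(v,3).tolist() for k,v in o.items()})
for n in("top","scene"):
    cv2.imwrite(f"pics/{n}0.png",cams.capture(n));m=cams.camera_model(n);print(n,m['K'].tolist(),np.round(m['R'],4).tolist(),np.round(m['t'],4).tolist(), (-m['R'].T@m['t']).round(3))
E
```

```text
{'clock': 0.0, 'joint_positions': [1.206, 0.418, -0.01, 1.614, 0.005, 1.111, -0.053], 'dq': [-0.001, 0.001, 0.0, 0.0, 0.0, 0.002, -0.0], 'effort': [0.0, -85.125, 0.639, -42.597, -0.049, 0.019, 0.0], 'tool_pos': [0.199, -0.592, 0.205], 'tool_rot': [-0.001, 0.987, 0.161, -0.0], 'force': [-0.32, 0.267, -0.929], 'moment': [0.0, -0.031, 0.034], 'grasp_force': 0.0, 'gripper_width': 0.094}
top [[535.9059669772892, 0.0, 320.4327776557102], [0.0, 535.9059669772892, 246.25416653315227], [0.0, 0.0, 1.0]] [[-0.0135, -0.9996, -0.0253], [-0.9936, 0.0162, -0.1121], [0.1124, 0.0236, -0.9934]] [0.2568, 0.5839, 1.1168] [0.458 0.221 1.181]
scene [[577.2147987798046, 0.0, 316.72661934022943], [0.0, 577.2147987798046, 235.22142480899166], [0.0, 0.0, 1.0]] [[-0.5166, -0.8562, -0.0061], [-0.5993, 0.3666, -0.7117], [0.6115, -0.364, -0.7025]] [0.4828, 0.3812, 0.8307] [-0.03   0.576  0.858]
```

View pics/top0.png

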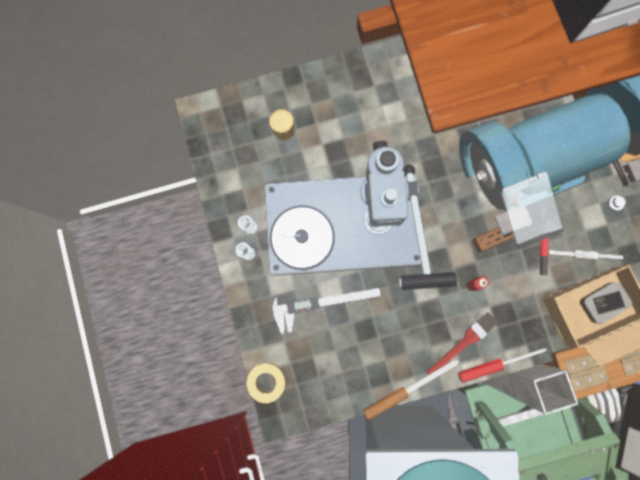

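View pics/scene0.png

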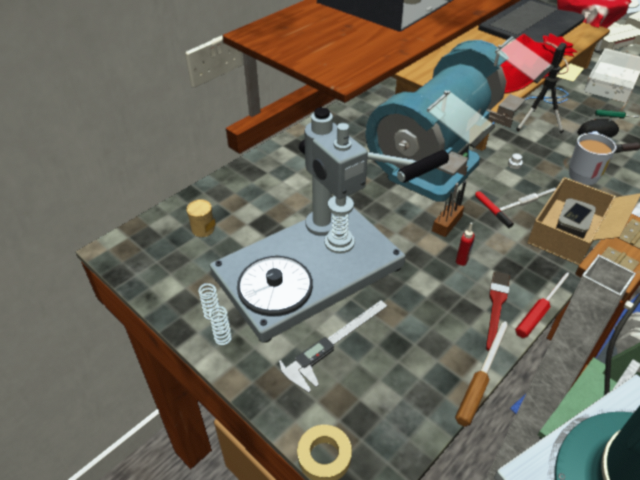

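The top view shows the dial at about (302,237), the knob at its middle, the base corners at about (267,183), (410,178), (420,265) and (275,274), and the crossbar at about (428,281). In the scene view the dial is at (274,283) and the crossbar at (424,165).

```bash
cat > h.py <<'E'
from plant import status,cams
import cv2,numpy as np
def ray(m,u,v):
    d=m['R'].T@np.linalg.inv(m['K'])@[u,v,1.]; return -m['R'].T@m['t'],d/np.linalg.norm(d)
def onz(m,u,v,z):
    c,d=ray(m,u,v); return c+d*(z-c[2])/d[2]
def proj(m,X):
    p=m['K']@(m['R']@np.asarray(X)+m['t']); return p[:2]/p[2]
def tri(rs):
    A=np.zeros((3,3));b=np.zeros(3)
    for c,d in rs:
        P=np.eye(3)-np.outer(d,d);A+=P;b+=P@c
    x=np.linalg.solve(A,b);return x,[np.linalg.norm(np.cross(x-c,d)) for c,d in rs]
def blob(mask,roi):
    x0,y0,x1,y1=roi;m=np.zeros(mask.shape[:2],np.uint8);m[y0:y1,x0:x1]=mask[y0:y1,x0:x1].astype(np.uint8)*255
    c,_=cv2.findContours(m,cv2.RETR_EXTERNAL,cv2.CHAIN_APPROX_NONE);return max(c,key=cv2.contourArea)
E
python3 - <<'E'
from h import *
T=cams.camera_model("top");S=cams.camera_model("scene")
t=cv2.imread("pics/top0.png");s=cv2.imread("pics/scene0.png")
for n,m,im,roi,g in(("top",T,t,(265,200,340,275),(396,268,460,294)),("scene",S,s,(230,250,320,320),(396,148,450,186))):
    c=blob(im.min(2)>190,roi);c=cv2.convexHull(c)
    P=np.array([onz(m,*p[0],.054)[:2] for p in c]);(cx,cy),r=cv2.minEnclosingCircle((P*1000).astype(np.float32))
    e=cv2.fitEllipse((P*1000).astype(np.float32)); print(n,"dial",cx,cy,r,e)
    k=blob(im.max(2)<75,g);rr=cv2.minAreaRect(k);print("grip",rr,cv2.contourArea(k))
    globals()[n]=rr[0]
    if n=="top":
        ang=np.deg2rad(0)
print("grip",tri([ray(T,*top),ray(S,*scene)]))
# base outline in top
hsv=cv2.cvtColor(t,cv2.COLOR_BGR2HSV)
print(t[200,340],t[255,360],t[190,300])
c=t[190,300].astype(int)
e=cv2.Canny(t,60,140)
for nm,(a,b) in {"front":((285,273),(405,266)),"left":((267,195),(274,262)),"back":((275,184),(355,179)),}.items():
    a=np.array(a,float);b=np.array(b,float);nrm=np.array([-(b-a)[1],(b-a)[0]]);nrm/=np.linalg.norm(nrm);pts=[]
    g=cv2.cvtColor(t,cv2.COLOR_BGR2GRAY).astype(np.float32)
    for f in np.linspace(0,1,40):
        q=[a+f*(b-a)+k*nrm for k in np.arange(-7,7.1,.5)]
        v=cv2.remap(g,np.array([[p[0] for p in q]],np.float32),np.array([[p[1] for p in q]],np.float32),1)[0]
        pts.append(q[int(np.argmax(abs(np.gradient(cv2.GaussianBlur(v[None],(5,1),0)[0]))))])
    W=np.array([onz(T,*p,.04)[:2] for p in pts],np.float32)
    l=cv2.fitLine(W,cv2.DIST_HUBER,0,.01,.01).ravel();print(nm,l,np.degrees(np.arctan2(l[1],l[0])))
cv2.imwrite("pics/zoom0.png",np.hstack([cv2.resize(t[195:280,260:345],(400,400),interpolation=2),cv2.resize(s[245:325,230:320],(400,400),interpolation=2)]))
E
```

```text
top dial 606.3836669921875 287.5095520019531 64.59323120117188 ((606.4048461914062, 287.33966064453125), (128.11624145507812, 128.81239318847656), 65.64584350585938)
grip ((428.4894104003906, 285.3455810546875), (3.99052095413208, 51.2231559753418), 86.05481719970703) 92.0
scene dial 603.7183227539062 289.90655517578125 62.634151458740234 ((603.8931274414062, 289.520751953125), (121.1750717163086, 124.84935760498047), 152.7570343017578)
grip ((421.9877014160156, 166.21791076660156), (36.661014556884766, 53.38434982299805), 87.51044464111328) 1098.5
grip (array([0.49267948, 0.07023797, 0.3066486 ]), [np.float64(0.0037032313691506055), np.float64(0.003703231369150559)])
[218 208 196] [213 200 188] [214 202 190]
front [ 0.00547903 -0.999985    0.5410968   0.19663024] -89.686066
left [0.9859262  0.16718104 0.6329007  0.35634035] 9.623959
back [ 0.05675872 -0.99838793  0.732098    0.25811818] -86.74621
```

View pics/zoom0.png

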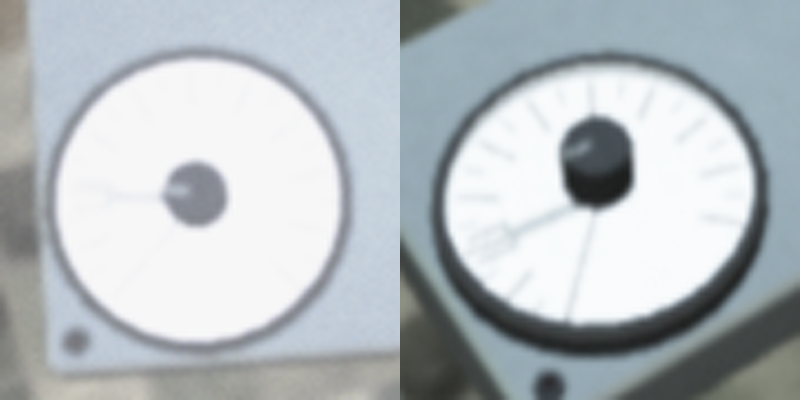

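The close-up shows the needle at zero (front left) and the set hand pointing left, roughly 45–50° past zero. I'll move over the dial and refine with the wrist camera.

Request:
move_arm(
  steps=[
    [[0,0,40,7],[0,0,80,14],[0,0,120,21],[0,0,160,28],[0,0,200,35],[0,0,240,42],[17,37,240,49],[34,74,240,56],[51,111,240,63],[68,148,240,70]],
  ],
)

```text
clock: 0.93
tool_pos: [0.2672, -0.4427, 0.4451]
tool_rot: [-0.0, 0.714, 0.7, -0.0]
force: [0.9, -0.8, 0.3]
gripper_width: 0.0943
grasp_force: 0.0
```

Request:
move_arm(
  steps=[
    [[17,37,0,7],[34,74,0,14],[51,111,0,21],[68,148,0,28],[85,185,0,35],[102,222,0,42],[119,259,0,49],[136,296,0,56],[153,333,0,63],[170,370,0,70]],
  ],
)

```text
clock: 1.77
tool_pos: [0.437, -0.0725, 0.4455]
tool_rot: [0.0, 0.183, 0.983, -0.0]
force: [1.0, -1.6, -0.2]
gripper_width: 0.0945
grasp_force: 0.0
```

Request:
move_arm(
  steps=[
    [[17,36,0,7],[34,72,0,13],[51,108,0,13],[68,144,0,13],[85,180,0,13],[102,216,0,13],[119,252,0,13],[136,288,0,13],[153,324,0,13],[168,362,0,13]],
  ],
)

```text
clock: 2.6
tool_pos: [0.6059, 0.2887, 0.4444]
tool_rot: [-0.0, 0.074, 0.997, -0.001]
force: [0.6, -1.2, 0.9]
gripper_width: 0.094
grasp_force: 0.0
```

Request:
move_arm(
  steps=[
    [[0,0,-30,0],[0,0,-60,0],[0,0,-90,0],[0,0,-120,0],[0,0,-150,0],[0,0,-180,0],[0,0,-195,0],[0,0,-195,0],[0,0,-195,0],[0,0,-195,0]],
  ],
)

```text
clock: 3.43
tool_pos: [0.6052, 0.2879, 0.2518]
tool_rot: [0.001, 0.074, 0.997, 0.0]
force: [1.1, 0.6, 1.2]
gripper_width: 0.0941
grasp_force: 0.0
```

```bash
python3 - <<'E'
from h import *
o=status.get_obs();print({k:np.round(o[k],3).tolist() for k in('clock','joint_positions','tool_pos','tool_rot','force')})
m=cams.camera_model("wrist");im=cams.capture("wrist");cv2.imwrite("pics/w1.png",im)
np.savez("w1.npz",**m);print(-m['R'].T@m['t'],m['R'][2],proj(m,[.606,.2875,.052]))
E
```

```text
{'clock': 3.433, 'joint_positions': [0.064, 0.6, -0.858, 1.415, 0.455, 1.331, 0.61], 'tool_pos': [0.605, 0.288, 0.252], 'tool_rot': [0.001, 0.074, 0.997, 0.0], 'force': [1.125, 0.603, 1.186]}
[0.52255575 0.3000741  0.43150952] [ 0.2852948  -0.0414995  -0.95754095] [317.57544864 208.18458391]
```

View pics/w1.png

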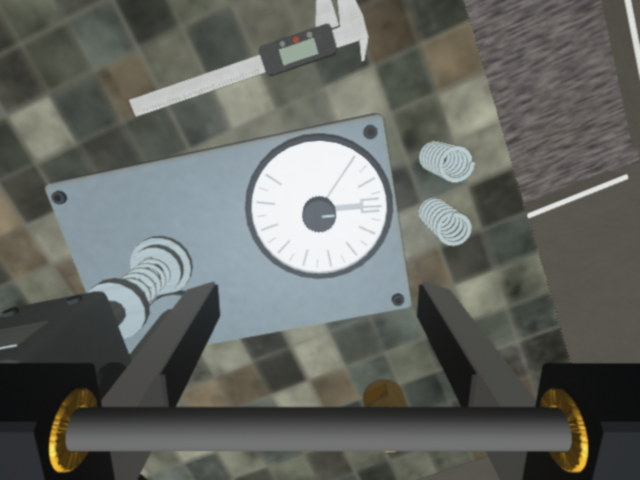

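The wrist view shows the dial at about (319,206), the needle tip at (354,157), the set hand fork at (372,205), and base screws at (59,197), (371,131) and (398,299).

```bash
cat >> h.py <<'E'
def dial(im,m,c0,z=.052,n=1440):
    "dial centre by bright disc; unwrap to polar on plane z"
    u,v=proj(m,[c0[0],c0[1],z]);g=im.min(2)
    r=int(120*.4/max(.05,abs((m['R']@[*c0,z]+m['t'])[2])));x0,y0=max(0,int(u)-r),max(0,int(v)-r)
    c=cv2.convexHull(blob(g>185,(x0,y0,int(u)+r,int(v)+r)))
    P=np.array([onz(m,*p[0],z)[:2]*1000 for p in c],np.float32);e=cv2.fitEllipse(P);return e
def polar(im,m,c,z,radii,step=.25):
    th=np.deg2rad(np.arange(0,360,step));X=np.array([[proj(m,[c[0]+r*np.cos(t),c[1]+r*np.sin(t),z]) for t in th] for r in radii],np.float32)
    return cv2.remap(cv2.cvtColor(im,cv2.COLOR_BGR2GRAY),X[...,0],X[...,1],cv2.INTER_CUBIC)
E
python3 - <<'E'
from h import *
im=cv2.imread("pics/w1.png");m=dict(np.load("w1.npz"))
e=dial(im,m,(.606,.2875));print(e)
c=np.array(e[0])/1000
# screws
g=cv2.cvtColor(im,cv2.COLOR_BGR2GRAY)
W=[]
for x,y in((59,197),(371,131),(398,299)):
    k=blob(g<90,(x-12,y-12,x+12,y+12));M=cv2.moments(k);p=(M['m10']/M['m00'],M['m01']/M['m00']);W.append(onz(m,*p,.041)[:2]);print(p,W[-1])
d=W[1]-W[0];print("yaw front",np.degrees(np.arctan2(d[1],d[0]))-90,np.linalg.norm(d));d=W[2]-W[1];print("yaw left",np.degrees(np.arctan2(d[1],d[0])),np.linalg.norm(d))
for nm,rad in(("hand",np.arange(.024,.036,.001)),("mid",np.arange(.046,.058,.001))):
    p=polar(im,m,c,.050,rad).mean(0);p=cv2.GaussianBlur(p[None],(9,1),0)[0]
    b=np.median(p);i=[k for k in range(len(p)) if p[k]<b-4 and p[k]==p[max(0,k-12):k+13].min()];print(nm,b,[(k/4,round(float(b-p[k]))) for k in i])
# grip refine: lever via top/scene consistent? model from pose
yaw=np.deg2rad(np.mean([np.degrees(np.arctan2(*(W[1]-W[0])[::-1]))-90,np.degrees(np.arctan2(*(W[2]-W[1])[::-1]))]))
R=np.array([[np.cos(yaw),-np.sin(yaw)],[np.sin(yaw),np.cos(yaw)]]);o=c-R@[-.025,.09];print("tester",o,np.degrees(yaw))
for x,z in((-.146,.303),(-.151,.159)): 
    G=[*(o+R@[x,-.124]),z];print("grip",G,[proj(cams.camera_model(n),G) for n in("top","scene")])
E
```

```text
((607.1707153320312, 288.3290100097656), (125.26897430419922, 125.72857666015625), 167.48175048828125)
(58.936446173800256, 197.1154345006485) [0.56153601 0.04404194]
(369.57398373983733, 131.5089430894309) [0.54451618 0.34466764]
(397.28600823045264, 299.0308641975309) [0.71510611 0.35441762]
yaw front 3.240324145501276 0.30110710871635427
yaw left 3.271150637641682 0.17086833071276958
hand 245.49446614583331 [(84.25, 43), (138.5, 33)]
mid 244.74624399038458 [(3.25, 31), (16.75, 10), (30.5, 33), (44.0, 12), (57.5, 35), (71.0, 11), (79.75, 30), (84.5, 35), (92.5, 30), (98.0, 12), (111.5, 36), (125.0, 10), (138.25, 35), (228.0, 35), (241.25, 11), (254.75, 33), (268.25, 11), (281.75, 33), (295.5, 12), (309.0, 33), (322.5, 11), (336.0, 30), (349.75, 10)]
tester [0.63724171 0.19989409] 3.255737391571479
grip [np.float64(0.49851966191491404), np.float64(0.0678024841872453), 0.303] [array([427.60624139, 280.44145341]), array([422.9994452, 165.5737149])]
grip [np.float64(0.49352773197220584), np.float64(0.06751852037424483), 0.159] [array([414.68405061, 286.77361506]), array([414.66304066, 233.48597789])]
```

Request:
move_arm(
  steps=[
    [[2,0,-30,0],[2,0,-60,0],[2,0,-90,0],[2,0,-120,0],[2,0,-145,0],[2,0,-165,0],[2,0,-180,0],[2,0,-188,0],[2,0,-193,0],[2,0,-193,0]],
  ],
)

```text
clock: 4.32
tool_pos: [0.6071, 0.2876, 0.0576]
tool_rot: [0.0, 0.074, 0.997, 0.0]
force: [-1.2, -0.5, 0.2]
gripper_width: 0.094
grasp_force: 0.0
```

Request:
move_arm(
  steps=[
    [[0,0,0,0],[0,0,0,0],[0,0,0,0],[0,0,0,0],[0,0,0,0],[0,0,0,0],[0,0,0,0],[0,0,0,0],[0,0,0,0],[0,0,0,0]],
  ],
  fingers=0,
)

```text
clock: 5.15
tool_pos: [0.6068, 0.2875, 0.0574]
tool_rot: [-0.0, 0.074, 0.997, 0.0]
force: [1.1, 7.4, 0.5]
gripper_width: 0.0308
grasp_force: 4.7
```

```bash
python3 - <<'E'
from h import *
o=status.get_obs();print({k:np.round(o[k],3).tolist() for k in('clock','joint_positions','tool_pos','tool_rot','force','moment','gripper_width','grasp_force')})
m=cams.camera_model("wrist");im=cams.capture("wrist");cv2.imwrite("pics/w2.png",im);np.savez("w2.npz",**m)
E
```

```text
{'clock': 5.15, 'joint_positions': [0.012, 0.787, -0.753, 1.577, 0.603, 1.023, 0.507], 'tool_pos': [0.607, 0.288, 0.057], 'tool_rot': [-0.0, 0.074, 0.997, 0.0], 'force': [1.058, 7.432, 0.509], 'moment': [2.243, -0.422, -0.031], 'gripper_width': 0.031, 'grasp_force': 4.687}
```

Request:
move_arm(
  steps=[
    [[0,1,0,0],[0,1,0,0],[0,1,0,0],[0,1,0,-4],[0,1,0,-9],[0,1,0,-14],[0,1,0,-19],[0,1,0,-24],[0,1,0,-29],[0,1,0,-34]],
  ],
)

```text
clock: 6.03
tool_pos: [0.6069, 0.2885, 0.0575]
tool_rot: [0.0, 0.364, 0.931, -0.0]
force: [1.3, 0.6, 0.8]
gripper_width: 0.0286
grasp_force: 30.0
```

```bash
python3 - <<'E'
from h import *
o=status.get_obs();print({k:np.round(o[k],3).tolist() for k in('clock','joint_positions','tool_pos','tool_rot','force','moment','gripper_width','grasp_force')})
E
```

```text
{'clock': 6.033, 'joint_positions': [-0.067, 0.744, -0.625, 1.578, 0.497, 0.982, -0.022], 'tool_pos': [0.607, 0.288, 0.057], 'tool_rot': [0.0, 0.364, 0.931, -0.0], 'force': [1.304, 0.626, 0.84], 'moment': [-0.123, -0.199, 0.056], 'gripper_width': 0.029, 'grasp_force': 29.988}
```

Gripped well. Continue the turn (75° more), then check.

Request:
move_arm(
  steps=[
    [[0,0,0,-5],[0,0,0,-10],[0,0,0,-15],[0,0,0,-20],[0,0,0,-25],[0,0,0,-30],[0,0,0,-35],[0,0,0,-40],[0,0,0,-45],[0,0,0,-50]],
  ],
)

```text
clock: 6.87
tool_pos: [0.6071, 0.2885, 0.0575]
tool_rot: [0.0, 0.724, 0.69, 0.0]
force: [1.2, -0.8, -0.9]
gripper_width: 0.0287
grasp_force: 30.0
```

Request:
move_arm(
  steps=[
    [[0,0,0,-4],[0,0,0,-8],[0,0,0,-12],[0,0,0,-16],[0,0,0,-20],[0,0,0,-23],[0,0,0,-25],[0,0,0,-25],[0,0,0,-25],[0,0,0,-25]],
  ],
)

```text
clock: 7.7
tool_pos: [0.6071, 0.2885, 0.0575]
tool_rot: [0.0, 0.854, 0.52, 0.0]
force: [3.0, 0.8, -0.0]
gripper_width: 0.0289
grasp_force: 30.0
```

```bash
python3 - <<'E'
from h import *
o=status.get_obs();print({k:np.round(o[k],3).tolist() for k in('clock','joint_positions','tool_pos','tool_rot','force','moment','gripper_width','grasp_force')})
m=cams.camera_model("wrist");im=cams.capture("wrist");cv2.imwrite("pics/w3.png",im);np.savez("w3.npz",**m)
print(proj(m,[.6072,.2883,.052]))
s=cams.capture("scene");cv2.imwrite("pics/c3.png",np.hstack([cv2.resize(im,(533,400)),cv2.resize(s[240:330,230:290],(267,400),interpolation=2)]))
E
```

```text
{'clock': 7.7, 'joint_positions': [-0.26, 0.68, -0.33, 1.586, 0.26, 0.919, -1.158], 'tool_pos': [0.607, 0.289, 0.058], 'tool_rot': [0.0, 0.854, 0.52, 0.0], 'force': [3.006, 0.796, -0.045], 'moment': [0.052, -0.801, 0.051], 'gripper_width': 0.029, 'grasp_force': 29.989}
[317.01591217 295.42060181]
```

View pics/c3.png

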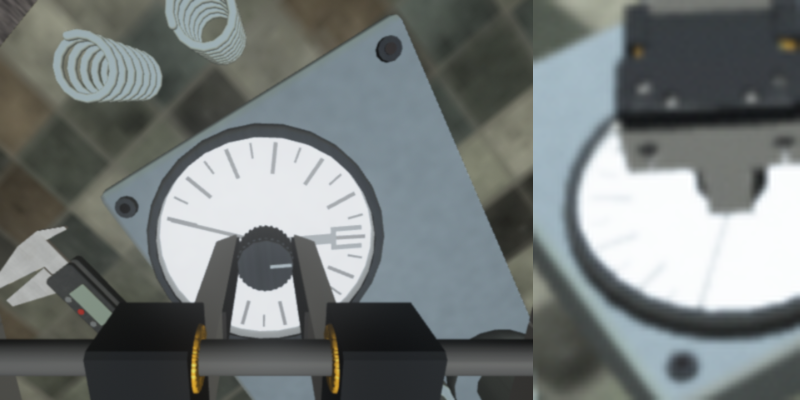

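The fork at (347,237) in the wrist crop straddles a long mark; check numerically.

```bash
cat >> h.py <<'E'
def marks(im,m,c,rad,thr=6,z=.050):
    p=polar(im,m,c,z,rad).mean(0);p=cv2.GaussianBlur(p[None],(7,1),0)[0];b=np.median(p)
    return [(k/4,round(float(b-p[k]))) for k in range(len(p)) if p[k]<b-thr and p[k]==p[max(0,k-8):k+9].min()]
E
python3 - <<'E'
from h import *
im=cv2.imread("pics/w3.png");m=dict(np.load("w3.npz"))
e=dial(im,m,(.6072,.2883));print(e)
for c in((.6072,.2883),):
    for r in((.043,.047),(.048,.051),(.051,.054),(.053,.057),(.028,.034)):print(r,marks(im,m,c,np.arange(*r,.001)))
E
```

```text
((609.0560302734375, 290.6356201171875), (120.80970001220703, 123.15809631347656), 62.21967315673828)
(0.043, 0.047) [(5.25, 56), (31.0, 49), (56.75, 49), (82.5, 55), (108.75, 62), (135.75, 66), (211.5, 184), (228.25, 72), (256.5, 71), (274.0, 184), (312.0, 68), (331.25, 54), (338.75, 63), (346.0, 52)]
(0.048, 0.051) [(5.0, 60), (31.0, 58), (56.75, 58), (82.75, 60), (109.0, 63), (135.75, 68), (198.25, 145), (198.5, 145), (202.0, 146), (212.5, 185), (228.25, 72), (242.25, 50), (256.25, 71), (272.5, 185), (281.25, 146), (284.25, 147), (311.75, 69), (325.25, 8), (332.0, 54), (338.75, 64), (345.25, 53)]
(0.051, 0.054) [(4.75, 60), (18.0, 33), (31.0, 58), (43.75, 26), (56.75, 58), (69.75, 29), (82.75, 60), (95.75, 38), (109.0, 64), (122.25, 49), (136.0, 68), (198.25, 146), (203.0, 146), (207.75, 146), (217.5, 185), (228.25, 72), (242.25, 52), (256.25, 71), (269.0, 185), (280.5, 146), (283.25, 147), (311.5, 68), (325.0, 53), (332.25, 54), (338.5, 63), (344.75, 53), (351.75, 44)]
(0.053, 0.057) [(4.75, 60), (18.0, 47), (31.0, 58), (43.75, 45), (56.75, 58), (69.75, 46), (82.75, 61), (96.0, 50), (109.25, 65), (122.5, 51), (136.0, 68), (198.25, 168), (206.5, 147), (218.25, 185), (228.25, 57), (242.25, 40), (256.25, 59), (268.25, 185), (279.25, 147), (287.5, 162), (297.75, 56), (311.5, 68), (325.0, 53), (332.5, 53), (338.25, 64), (344.5, 52), (351.75, 50)]
(0.028, 0.034) [(135.25, 38), (204.0, 155), (223.5, 7), (230.0, 28), (236.5, 40), (243.25, 46), (250.0, 43), (256.25, 36), (262.75, 22), (283.75, 157), (335.25, 53)]
```

Fork is centred on the 60 N mark within 0.3° (tines 332.0°/345.25°, mark 338.7°). Release, lift and recheck.

Request:
move_arm(
  steps=[
    [[0,0,0,0],[0,0,0,0],[0,0,0,0],[0,0,0,0],[0,0,0,0],[0,0,0,0],[0,0,0,0],[0,0,0,0],[0,0,0,0],[0,0,0,0]],
  ],
  fingers=0.8,
)

```text
clock: 8.63
tool_pos: [0.6069, 0.2885, 0.0574]
tool_rot: [-0.0, 0.855, 0.519, -0.0]
force: [-0.4, 0.1, -0.7]
gripper_width: 0.0747
grasp_force: 0.0
```

Request:
move_arm(
  steps=[
    [[0,0,10,0],[0,0,30,0],[0,0,60,0],[0,0,90,0],[0,0,120,0],[0,0,150,0],[0,0,180,0],[0,0,195,0],[0,0,195,0],[0,0,195,0]],
  ],
)

```text
clock: 9.47
tool_pos: [0.607, 0.2886, 0.2536]
tool_rot: [0.0, 0.855, 0.519, 0.001]
force: [0.1, -0.1, -0.8]
gripper_width: 0.075
grasp_force: 0.0
```

```bash
python3 - <<'E'
from h import *
o=status.get_obs();print({k:np.round(o[k],3).tolist() for k in('clock','joint_positions','tool_pos','force','gripper_width')})
m=cams.camera_model("wrist");im=cams.capture("wrist");cv2.imwrite("pics/w4.png",im)
for r in((.028,.034),(.043,.047),(.048,.051),(.053,.057)):print(r,marks(im,m,(.6072,.2883),np.arange(*r,.001)))
E
```

```text
{'clock': 9.467, 'joint_positions': [-0.234, 0.492, -0.373, 1.419, 0.182, 1.263, -1.101], 'tool_pos': [0.607, 0.289, 0.254], 'force': [0.111, -0.07, -0.782], 'gripper_width': 0.075}
(0.028, 0.034) [(136.25, 35), (339.25, 40)]
(0.043, 0.047) [(4.0, 31), (30.25, 31), (56.5, 31), (82.75, 33), (109.5, 37), (136.75, 42), (228.75, 35), (256.5, 36), (283.75, 38), (311.0, 36), (330.75, 33), (337.75, 36), (345.5, 33)]
(0.048, 0.051) [(4.0, 36), (30.25, 33), (56.5, 34), (83.0, 34), (109.75, 38), (136.75, 43), (228.75, 34), (256.25, 35), (270.0, 6), (283.75, 35), (310.75, 34), (331.25, 33), (337.5, 36), (344.75, 34)]
(0.053, 0.057) [(3.75, 34), (17.0, 19), (30.25, 34), (43.25, 18), (56.5, 34), (69.75, 18), (83.0, 36), (96.5, 21), (109.75, 37), (123.25, 21), (137.0, 42), (228.5, 33), (242.25, 17), (256.25, 34), (270.0, 20), (283.5, 37), (297.0, 20), (310.5, 37), (324.0, 20), (332.0, 31), (337.25, 35), (344.0, 30), (350.75, 19)]
```

Set hand is right (fork mid 338.0°, mark 337.5°). Now shut the fingers and go above the crossbar.

Request:
move_arm(
  steps=[
    [[0,0,40,6],[0,0,80,12],[0,0,120,19],[0,0,160,26],[0,0,190,33],[-10,-20,190,40],[-20,-40,190,47],[-30,-60,190,54],[-40,-80,190,61],[-50,-100,190,68]],
  ],
  fingers=0,
)

```text
clock: 10.35
tool_pos: [0.5561, 0.1875, 0.441]
tool_rot: [-0.001, 0.415, 0.91, -0.001]
force: [-0.2, -0.1, -0.2]
gripper_width: 0.0121
grasp_force: 0.0
```

Request:
move_arm(
  steps=[
    [[-10,-20,0,7],[-20,-40,0,14],[-30,-60,0,21],[-40,-80,0,28],[-50,-100,0,35],[-59,-121,0,42],[-59,-121,0,49],[-59,-121,0,52],[-59,-121,0,52],[-59,-121,0,52]],
  ],
)

```text
clock: 11.18
tool_pos: [0.4977, 0.0674, 0.4417]
tool_rot: [-0.001, -0.021, 1.0, 0.0]
force: [-0.0, 0.6, -0.6]
gripper_width: 0.0003
grasp_force: 0.0
```

```bash
python3 - <<'E'
from h import *
o=status.get_obs();print({k:np.round(o[k],3).tolist() for k in('clock','joint_positions','tool_pos','tool_rot','force','gripper_width')})
m=cams.camera_model("wrist");im=cams.capture("wrist");print(proj(m,[.4985,.0678,.303]),proj(m,[.6072,.2883,.05]))
s=cams.capture("scene");cv2.imwrite("pics/c5.png",np.hstack([cv2.resize(im,(400,300)),cv2.resize(s,(400,300))]))
E
```

```text
{'clock': 11.183, 'joint_positions': [0.36, 0.093, -0.604, 1.521, 0.052, 1.545, 1.37], 'tool_pos': [0.498, 0.067, 0.442], 'tool_rot': [-0.001, -0.021, 1.0, 0.0], 'force': [-0.045, 0.55, -0.625], 'gripper_width': 0.0}
[318.6540643  225.29270205] [465.80679369 259.31096155]
```

View pics/c5.png

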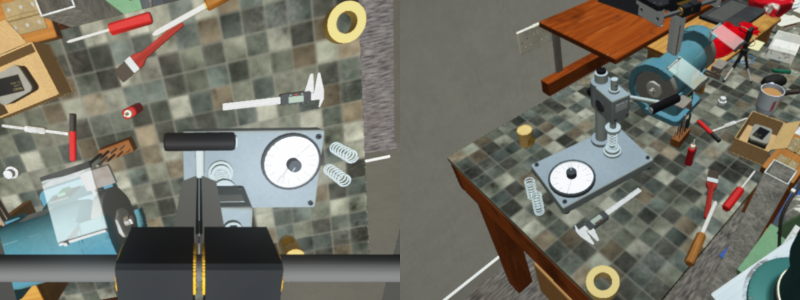

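The wrist view shows the crossbar at (318,226) full-scale, exactly where predicted. Descend and press, following the arc, to about 45 N.

Request:
move_arm(
  steps=[
    [[0,0,-30,0],[0,0,-60,0],[0,0,-85,0],[0,0,-105,0],[0,0,-115,0],[0,0,-121,0],[0,0,-125,0],[0,0,-127,0],[-2,0,-132,0],[-4,0,-137,0]],
  ],
)

```text
clock: 12.12
tool_pos: [0.4939, 0.0675, 0.3058]
tool_rot: [0.0, -0.022, 1.0, -0.0]
force: [-2.7, -1.3, 3.6]
gripper_width: 0.0005
grasp_force: 1.8
```

Request:
move_arm(
  steps=[
    [[-2,0,-5,0],[-4,0,-10,0],[-6,0,-15,0],[-7,0,-20,0],[-8,0,-26,0],[-10,0,-33,0],[-11,0,-40,0],[-12,0,-46,0],[-13,0,-51,0],[-13,0,-51,0]],
  ],
)

```text
clock: 12.95
tool_pos: [0.4806, 0.0674, 0.2535]
tool_rot: [-0.0, -0.022, 1.0, 0.0]
force: [-2.2, -1.1, 5.0]
gripper_width: 0.0004
grasp_force: 2.2
```

Request:
move_arm(
  steps=[
    [[0,0,-6,0],[0,0,-12,0],[0,0,-18,0],[0,0,-24,0],[0,0,-30,0],[1,0,-36,0],[1,0,-42,0],[2,0,-47,0],[2,0,-48,0],[2,0,-48,0]],
  ],
)

```text
clock: 13.78
tool_pos: [0.483, 0.0677, 0.2064]
tool_rot: [0.0, -0.022, 1.0, 0.0]
force: [-3.9, -0.0, 6.4]
gripper_width: 0.0004
grasp_force: 3.0
```

```bash
cat >> h.py <<'E'
def needle(tag):
    o=status.get_obs();print({k:np.round(o[k],4).tolist() for k in('clock','tool_pos','force')})
    a=np.arcsin((o['tool_pos'][2]-.012-.225)/.185);print("geom needle N",(np.deg2rad(25)-a)*3.534/4.712*100)
    ims=[]
    for n in("scene","top","wrist"):
        m=cams.camera_model(n);im=cams.capture(n);cv2.imwrite(f"pics/{n}_{tag}.png",im)
        u,v=proj(m,[.6072,.2883,.05]).astype(int);print(n,u,v)
        for r in((.022,.036),(.044,.050)):print(r,marks(im,m,(.6072,.2883),np.arange(*r,.001)))
        if n!="wrist":ims.append(cv2.resize(im[v-42:v+42,u-42:u+42],(400,400),interpolation=2))
    cv2.imwrite(f"pics/z_{tag}.png",np.hstack(ims))
E
python3 -c "
from h import *
needle('a')"
```

```text
{'clock': 13.7833, 'tool_pos': [0.483, 0.0677, 0.2064], 'force': [-3.8764, -0.0425, 6.3685]}
geom needle N 45.1873346029886
scene 274 282
(0.022, 0.036) [(0.0, 117), (327.0, 165), (344.5, 167)]
(0.044, 0.05) [(5.5, 14), (18.75, 17), (34.75, 11), (62.75, 13), (89.75, 12), (115.0, 11), (140.0, 9), (223.0, 11), (249.5, 12), (277.5, 12), (306.5, 15), (330.75, 15), (335.0, 16), (344.5, 12)]
top 301 236
(0.022, 0.036) [(335.5, 10), (335.75, 10)]
(0.044, 0.05) []
wrist 549 358
(0.022, 0.036) [(22.5, 122), (54.5, 139), (64.25, 137), (333.25, 15), (337.0, 15)]
(0.044, 0.05) [(0.0, 16), (14.5, 17), (28.5, 16), (57.5, 16), (86.5, 17), (115.0, 16), (142.75, 16), (228.5, 11), (253.5, 11), (278.75, 12), (305.0, 14), (331.25, 18), (343.5, 15), (359.75, 16)]
```

View pics/z_a.png

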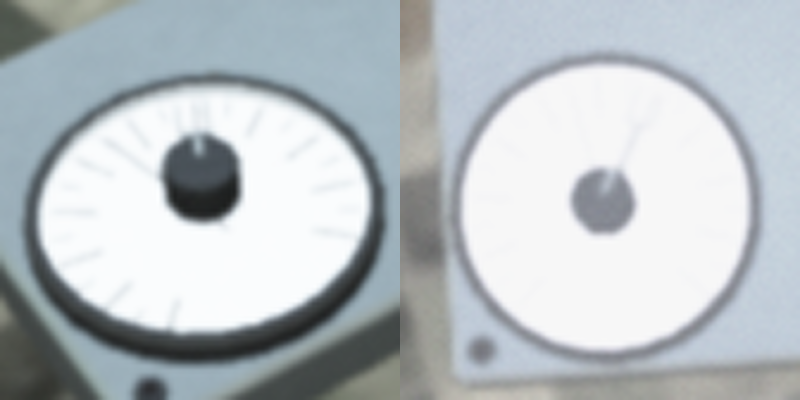

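The dial shows the needle between the 40 and 50 N marks (≈45 N), agreeing with the geometry, and the wrist camera sees it too. Press the last 35 mm, slowly.

Request:
move_arm(
  steps=[
    [[1,0,-5,0],[2,0,-10,0],[3,0,-15,0],[4,0,-19,0],[5,0,-23,0],[6,0,-26,0],[7,0,-29,0],[8,0,-32,0],[9,0,-34,0],[9,0,-35,0]],
  ],
)

```text
clock: 14.77
tool_pos: [0.492, 0.0679, 0.1715]
tool_rot: [0.0, -0.022, 1.0, 0.0]
force: [-3.0, 0.9, 6.8]
gripper_width: 0.0006
grasp_force: 3.9
```

Request:
move_arm(
  steps=[
    [[0,0,0,0],[0,0,0,0],[0,0,0,0],[0,0,0,0],[0,0,0,0],[0,0,0,0],[0,0,0,0],[0,0,0,0],[0,0,0,0],[0,0,0,0]],
  ],
)

```text
clock: 15.6
tool_pos: [0.4919, 0.0679, 0.1718]
tool_rot: [0.0, -0.022, 1.0, 0.0]
force: [-3.9, -0.1, 6.9]
gripper_width: 0.0003
grasp_force: 3.6
```

```bash
python3 -c "
from h import *
needle('b')
im=cv2.imread('pics/wrist_b.png');m=cams.camera_model('wrist');u,v=proj(m,[.6072,.2883,.05]).astype(int)
s=cv2.imread('pics/z_b.png')[:,:400]
cv2.imwrite('pics/zz_b.png',np.hstack([s,cv2.resize(im[max(0,v-110):v+110,640-220:640],(400,400))]))"
```

```text
{'clock': 15.6, 'tool_pos': [0.4919, 0.0679, 0.1718], 'force': [-3.9372, -0.1283, 6.8566]}
geom needle N 59.75882585980064
scene 274 282
(0.022, 0.036) [(0.0, 117), (327.0, 165), (344.5, 167)]
(0.044, 0.05) [(5.5, 13), (34.75, 11), (62.5, 13), (89.5, 12), (115.0, 11), (140.0, 9), (223.0, 11), (249.5, 12), (277.25, 12), (306.5, 15), (330.75, 15), (335.75, 19), (344.5, 12)]
top 301 236
(0.022, 0.036) [(335.75, 10)]
(0.044, 0.05) []
wrist 573 372
(0.022, 0.036) [(22.25, 141), (54.5, 146), (63.75, 143), (72.5, 143), (332.5, 16), (336.0, 16), (359.75, 15)]
(0.044, 0.05) [(39.75, 194), (57.5, 29), (86.75, 20), (115.5, 19), (143.25, 19), (228.5, 11), (253.25, 11), (278.5, 14), (304.25, 17), (328.5, 172), (359.5, 161), (359.75, 161)]
```

View pics/zz_b.png

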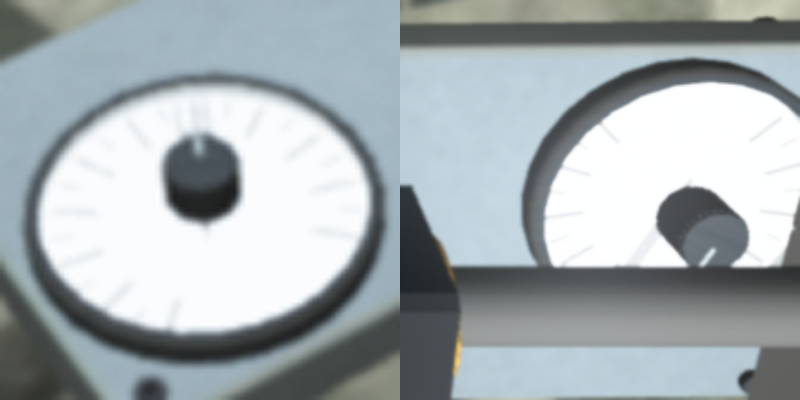

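The needle coincides with the 60 N mark inside the fork (scene peak 335.75°, tines 330.75°/344.5°); the geometry gives 59.8 N, and the reading is steady. Hand in.

```bash
python3 -c "
from plant import order
print(order.sign_off())"
```

```text
the job is handed in; nothing more can be done
None
```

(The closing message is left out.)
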